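Make up the van and the car wheel-fitting kits

ROBOT

A 7-joint arm with a two-finger parallel gripper is mounted at the origin on the work surface. World frame = base frame: x ahead of the robot, y to its left, z up, the work surface at z = 0. Lengths are in m, angles in rad, forces in N, time in s.
With the tool pointing down it reaches from about 0.425 to 0.925 m from the base axis. Payload 6.8 kg.
Tool frame: the origin (TCP) lies on the front face of the gripper's body, between the roots of the fingers; the fingertips stand 73 mm ahead of it and the grasp point (between the pads) lies 54 mm ahead of it (env.nose_length is the distance from the TCP to the fingertips, in m); z points along the fingers, y is the direction in which the jaws open and shut (so a half turn about z gives the same grasp; the last joint's range is limited). The gripper opens to 85 mm and grips with 20 to 120 N. Pads are 22 mm wide; open, the fingers measure 114 mm over their backs; the gripper's body (76 mm by 85 mm) begins 54 mm behind the grasp point. The pads swing forward as they close: fully open they stand 13 mm farther back than shut.
Start: joints at [-1.341, 0.477, 0.022, 1.555, -0.011, 1.109, -0.083], TCP at [0.224, 0.637, 0.304] pointing down, gripper open.
Joint ranges: [-2.96, 2.96], [-0.34, 2.1], [-1.41, 1.46], [0.24, 2.44], [-1.37, 4.51], [0.17, 1.92], [-2.96, 2.96]. Speed limits (rad/s): [2.39, 2.39, 3.14, 3.14, 3.14, 3.14, 3.14].

INTERFACE

Orientations are given as a unit quaternion [w, x, y, z].
In Python, from cell import env, kin, camera, calibration, job gives the robot as it stands. The module is installed in compiled form; this text tells all that it offers. Calls block until the motion is done:
- env.reach(position, orientation): joint-space move of the TCP to a pose.
- env.movel(position, velocity=0.15, rot=None, stop_force=None): straight line of the TCP; rot=None keeps the orientation; velocity is the mean speed in m/s. With stop_force (N) it stops when the force on the tool has changed by that much, and returns True; else False.
- env.goto_joints(angles): joint-space move.
- env.grip(opening, f_grip=None): finger opening in m; f_grip is the grip in N (None keeps the last); returns when the fingers have stopped.
- env.dwell(seconds).
- kin.inverse_kinematics(position, orientation): joint angles nearest the present ones, or None.
- env.get_state(): the state.
- camera(name): name is "side" or "top"; returns (picture, depth): 480x640x3 uint8, blue, green, red; 480x640 float32, m along the optical axis (not along the pixel's ray), 0 where there is no reading.
- calibration(name): a dict with "fx", "fy", "cx", "cy" (pixels), "k1" (the pictures are not rectified: a ray, as slopes to the right and down, at radius r is drawn at 1 + k1 r^2 times it, then the intrinsics apply), "rvec" (rotation vector, rad) and "tvec" (3), from world to camera coordinates, as OpenCV has them. Camera axes: x right, y down, z forward; pixel columns grow to the right and rows downward; lengths in m; the calibration is good to about 2 mm. A picture is of the moment at which its call begins. calibration takes no time and is no camera call.
A pose or a line that the arm cannot do raises env.PlanningError and nothing moves.
- job.job_done(): hands the job in, once; it reports no verdict.
The state is a dict: "time": time; "qpos": joint angles; "joint_velocities": joint speeds; "joint_torque": joint torques, N m; "tcp_pos": TCP position; "orientation": TCP orientation; "force": force on the tool from outside, world axes, zero at the start; "torque": the same for the moment, N m; "opening": finger opening in m.
Only numpy, scipy, OpenCV 4.12 (cv2) and the standard library are available. Lean on these libraries where they do the work, as an engineer would, in place of code of your own. Each camera call takes 0.05 s, during which the arm holds its last target.

TASK

First make up the van kit in the round tray: the largest centring cone and the deep socket. Then make up the car kit in the oblong tray: the smallest cone, the short socket and the wing nut. Stand every part upright on the tray floor in a bay of its own, and leave the middle-sized cone, the tape roll and the spray can where they are.

Things in the scene. Friction and masses are not known exactly. Their poses are not given: they have to be found in the camera images.
- large_cone_mid (a point): Centre, half-way up, of the largest centring cone: a plain steel cone standing wide end down, 60 mm tall in all. Base disc 66 mm across and 10 mm thick, then a taper, and the top 25 mm is a straight round stub 30 mm across to be gripped; black bore mark on top. z points up along its axis.
- middle_cone_mid (a point): Centre, half-way up, of the middle-sized centring cone (belongs to neither kit, stays where it is): a plain steel cone standing wide end down, 53 mm tall in all. Base disc 53 mm across and 10 mm thick, then a taper, and the top 25 mm is a straight round stub 26 mm across to be gripped; black bore mark on top. z points up along its axis.
- small_cone_mid (a point): Centre, half-way up, of the smallest centring cone: a plain steel cone standing wide end down, 46 mm tall in all. Base disc 40 mm across and 10 mm thick, then a taper, and the top 25 mm is a straight round stub 22 mm across to be gripped; black bore mark on top. z points up along its axis.
- deep_socket_mid (a point): Centre, half-way up, of the deep (tall) wheel-nut socket: dark steel upright cylinder, 34 mm across, 80 mm tall, thin bright band round it. z points up along its axis.
- short_socket_mid (a point): Centre, half-way up, of the short wheel-nut socket: dark steel upright cylinder, 34 mm across, 42 mm tall, thin bright band round it. z points up along its axis.
- wing_nut_mid (a point): Centre, half-way up, of the wing nut of the balancing machine: aluminium, 46 mm tall. Round foot 54 mm across and 20 mm thick; on it stands a straight grip bar 52 mm long (along its x), 14 mm thick (along its y), 26 mm tall. z points up.
- oblong_tray: Oblong steel tray for the car kit, fixed to the bench: 256 mm (along its x) by 94 mm (along its y), rim 14 mm high. Origin at the centre of its underside; inner floor 4 mm above the bench. Walls 4 mm; two cross walls of about rim height divide it into three bays in a row, each about 80 by 86 mm, with centres at x = -84, 0, +84 mm. The bays are alike: any part may go in any bay.
- round_tray: Round steel tray for the van kit, fixed to the bench: 200 mm across, rim 14 mm high, walls 4 mm. Origin at the centre of its underside; inner floor 4 mm above the bench. A straight rib, 4 mm thick and as high as the rim, runs across the middle along its x and divides it into two half-round bays; the middle of each bay is at y = +47 or -47 mm. The bays are alike.
- tape_roll: Bystander: loose roll of brown tape lying flat, 100 mm across, 45 mm high. Origin at the centre of its underside.
- spray_can: Bystander: small loose upright spray can, 52 mm across, 110 mm tall. Origin at the centre of its underside.
Not all that is in view belongs to the job. Leave any pink or turquoise look-alike of the part that bears wing_nut_mid alone.

How it is judged:
By the outcome, as a careful person would: the job done as asked, in the order asked, and still so for the second after the job is handed in, with the robot touching nothing.
It also fails if it takes over 120 s, if anything falls off the work surface, if the arm or the gripper's body presses on something with over 40 N, if the wrist force passes 120 N, or if a joint passes its speed limit or range.

## Working session

There is one attempt and no reset: what is moved stays moved. The work goes in short steps, each a Python script; the robot and the scene stay as the last script left them, time stands still between calls to the robot, and variables do not carry over. Pictures are saved under pics/ and viewed, and the job is handed in when it is done.

```bash
mkdir -p pics; ls; python3 - <<'E'
from cell import env, kin, camera, calibration, job
import cv2, numpy as np
for n in ("top","side"):
    p,d=camera(n); cv2.imwrite(f"pics/{n}0.png",p); np.save(f"{n}0.npy",d)
    print(n,calibration(n))
s=env.get_state(); print(s['time'],s['tcp_pos'],s['orientation'],s['opening'])
E
```

```text
pics
top {'fx': 539.7795667675382, 'fy': 539.7795667675382, 'cx': 317.7285414427781, 'cy': 237.028591368368, 'k1': -0.16026468816428535, 'rvec': array([ 2.14307768, -2.12242074,  0.19432026]), 'tvec': array([-0.09245423,  0.62155067,  1.19638484])}
side {'fx': 554.1426986441627, 'fy': 554.1426986441627, 'cx': 326.4637433700301, 'cy': 234.684958571793, 'k1': -0.14823755198945712, 'rvec': array([ 0.59383227, -2.64274058,  1.16863277]), 'tvec': array([0.52152025, 0.25896852, 0.77988234])}
0.1 [0.22356602 0.63646568 0.3029982 ] [-7.88302380e-05  1.68109174e-01  9.85768027e-01 -8.34021708e-04] 0.0852561801973355
```

View pics/top0.png

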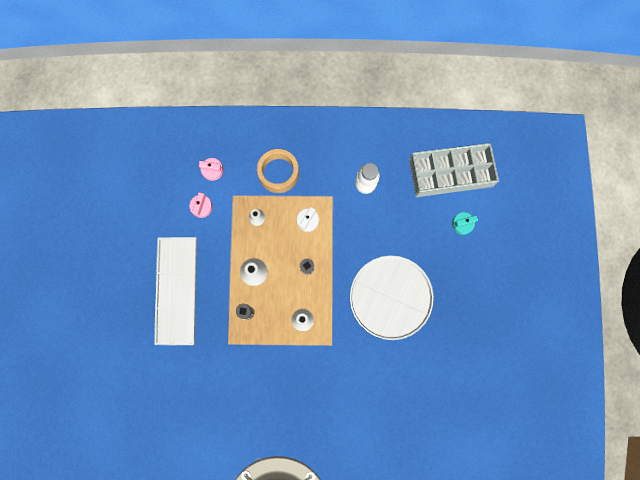

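View pics/side0.png

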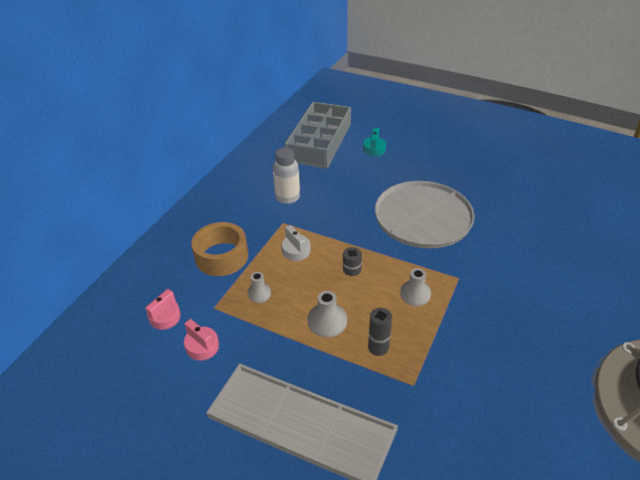

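The top picture shows, on the wooden board:
- small cone (257,216)
- wing nut (308,220)
- large cone (254,271)
- short socket (307,266)
- deep socket (245,312)
- middle cone (303,320)

The oblong tray is at (176,291) and the round tray at (391,298). Next come enlarged crops.

```bash
cat > h.py <<'E'
from cell import env, kin, camera, calibration, job
import cv2, numpy as np
def cam(n):
    c=calibration(n); R=cv2.Rodrigues(np.array(c['rvec']))[0]
    K=np.array([[c['fx'],0,c['cx']],[0,c['fy'],c['cy']],[0,0,1]]); D=np.array([c['k1'],0,0,0,0.])
    return K,D,R,np.array(c['tvec']).reshape(3)
def ray(n,uv):
    K,D,R,t=cam(n)
    s=cv2.undistortPoints(np.array(uv,float).reshape(-1,1,2),K,D).reshape(-1,2)
    return np.c_[s,np.ones(len(s))]@R, -R.T@t   # world dirs (cam z=1), origin
def onz(n,uv,z):
    d,o=ray(n,uv); k=(np.broadcast_to(z,len(d))-o[2])/d[:,2]; return o+k[:,None]*d
def bydepth(n,uv,dep):
    d,o=ray(n,uv); z=np.array([dep[int(round(v)),int(round(u))] for u,v in np.array(uv).reshape(-1,2)]); return o+z[:,None]*d
def proj(n,P):
    K,D,R,t=cam(n); return cv2.projectPoints(np.array(P,float).reshape(-1,1,3),cv2.Rodrigues(R)[0],t,K,D)[0].reshape(-1,2)
def pc(n,dep):
    v,u=np.mgrid[0:480,0:640]; d,o=ray(n,np.c_[u.ravel(),v.ravel()]); return (o+dep.ravel()[:,None]*d).reshape(480,640,3)
E
python3 - <<'E'
from h import *
p=cv2.imread("pics/top0.png")
def crop(n,f,x0,y0,x1,y1,k,out):
    q=cv2.imread(f)[y0:y1,x0:x1]; cv2.imwrite(out,cv2.resize(q,None,fx=k,fy=k,interpolation=cv2.INTER_CUBIC))
crop(0,"pics/top0.png",225,190,340,350,3.7,"pics/c1.png")
crop(0,"pics/top0.png",145,230,205,350,4.5,"pics/c2.png")
crop(0,"pics/top0.png",340,245,445,350,5,"pics/c3.png")
d=np.load("top0.npy"); X=pc("top",d)
names=dict(board=(280,240),bench=(215,290),small=(257,216),wing=(308,220),large=(254,271),short=(307,266),deep=(245,312),mid=(303,320),tray=(176,291),round=(380,310),can=(370,170))
for k,(u,v) in names.items(): print(k,X[v,u].round(4), np.median(X[v-1:v+2,u-1:u+2].reshape(-1,3),0).round(4))
E
```

```text
board [0.6234 0.0043 0.003 ] [6.234e-01 4.400e-03 4.000e-04]
bench [0.5005 0.1574 0.0036] [ 5.007e-01  1.582e-01 -2.000e-04]
small [0.6713 0.0562 0.0529] [0.6715 0.0567 0.0471]
wing [ 0.6638 -0.0633  0.0489] [ 0.6651 -0.0633  0.0425]
large [0.5412 0.0588 0.059 ] [0.5412 0.0588 0.0602]
short [ 0.556  -0.0622  0.0434] [ 0.556  -0.0622  0.0443]
deep [0.4467 0.074  0.0813] [0.4466 0.074  0.0821]
mid [ 0.4312 -0.0548  0.0561] [ 0.4312 -0.0548  0.0533]
tray [0.4964 0.2515 0.0057] [0.4964 0.2515 0.007 ]
round [ 0.4573 -0.2361  0.0034] [ 0.4573 -0.2356  0.006 ]
can [ 0.7691 -0.2038  0.109 ] [ 0.7691 -0.2037  0.1104]
```

View pics/c1.png

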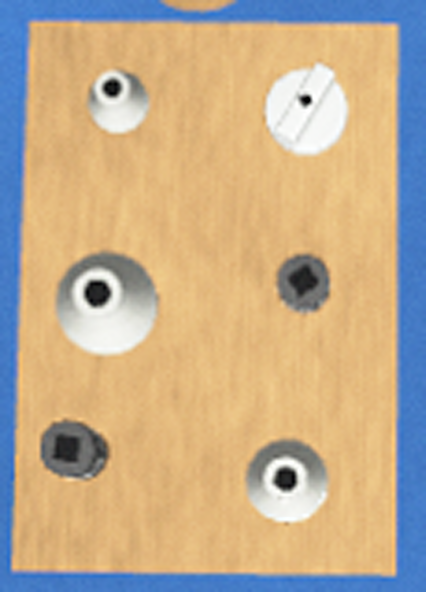

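View pics/c2.png

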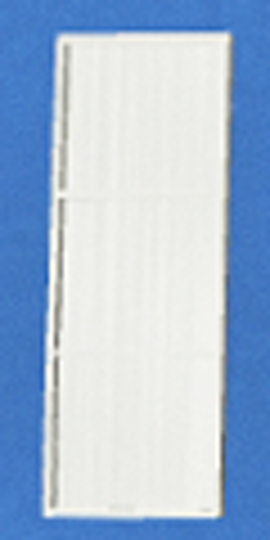

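View pics/c3.png

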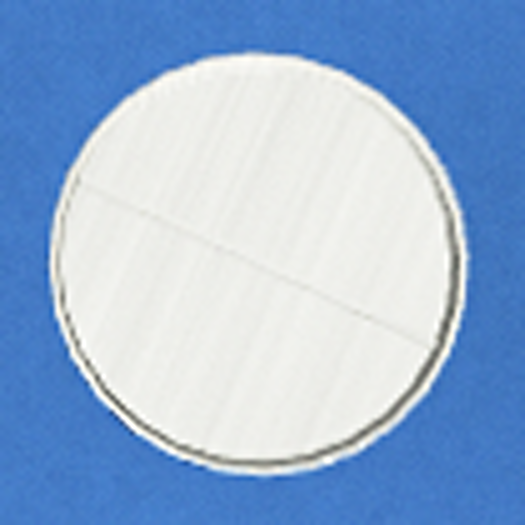

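```bash
cat > geo.py <<'E'
from h import *
def full(pts,k,x0,y0): p=np.array(pts,float).reshape(-1,2); return (p+.5)/k-.5+[x0,y0]
def run():
    n="top"; P={}
    tops=dict(small=((112,88),.046),wing=((306,100),.046),large=((97,292),.060),short=((304,281),.042),deep=((67,448),.080),mid=((286,479),.053))
    for k,(q,z) in tops.items(): P[k]=onz(n,full(q,3.7,225,190),z)[0]
    b=onz(n,full([(326.5,69),(285,136)],3.7,225,190),.046); P['wingyaw']=np.arctan2(*(b[0]-b[1])[[1,0]])
    oc=onz(n,full([(57,35),(231,35),(219,516),(43,516)],4.5,145,230),.014); P['oc']=oc
    P['ob']=oc.mean(0); e=(oc[0]+oc[1]-oc[2]-oc[3]); P['obyaw']=np.arctan2(e[1],e[0])
    rr=onz(n,full([(50,263),(467,263),(258,53),(258,474)],5,340,245),.014); P['rr']=rr
    P['rc']=rr.mean(0); rb=onz(n,full([(80,182),(430,345)],5,340,245),.014); e=rb[0]-rb[1]; P['rb']=rb; P['ryaw']=np.arctan2(e[1],e[0])
    return P
E
python3 - <<'E'
from geo import *
P=run()
for k in P: print(k,np.round(P[k],4).tolist())
oc=P['oc']; print([np.linalg.norm(oc[i]-oc[(i+1)%4]).round(4) for i in range(4)]); rr=P['rr']; print(np.linalg.norm(rr[0]-rr[1]),np.linalg.norm(rr[2]-rr[3]))
im={n:cv2.imread(f"pics/{n}0.png") for n in("top","side")}
k=2
for n in im:
    I=cv2.resize(im[n],None,fx=k,fy=k,interpolation=cv2.INTER_CUBIC)
    def line(Q,col): cv2.polylines(I,[np.round((proj(n,Q)+.5)*k*8-4).astype(int)],False,col,1,cv2.LINE_AA,3)
    a=np.linspace(0,2*np.pi,60)
    def circ(c,z,r,col): line(np.c_[c[0]+r*np.cos(a),c[1]+r*np.sin(a),0*a+z],col)
    for nm,h,rt,rbm in(("small",.046,.011,.020),("mid",.053,.013,.0265),("large",.06,.015,.033),("deep",.08,.017,.017),("short",.042,.017,.017),("wing",.02,.027,.027)):
        circ(P[nm],h,rt,(0,0,255)); circ(P[nm],0,rbm,(0,255,0))
    def rect(c,yaw,lx,ly,z,col):
        x=np.array([np.cos(yaw),np.sin(yaw)]);y=np.array([-x[1],x[0]])
        line([np.r_[c[:2]+sx*lx/2*x+sy*ly/2*y,z] for sx,sy in((1,1),(1,-1),(-1,-1),(-1,1),(1,1))],col)
    rect(P['wing'],P['wingyaw'],.052,.014,.046,(255,0,255))
    rect(P['ob'],P['obyaw'],.256,.094,.014,(0,0,255)); rect(P['ob'],P['obyaw'],.088,.094,.014,(0,0,255))
    circ(P['rc'],.014,.1,(0,0,255)); rect(P['rc'],P['ryaw'],.2,.004,.014,(0,0,255))
    o=(140,180,460,360) if n=="top" else (190,165,490,480)
    J=I[o[1]*k:o[3]*k,o[0]*k:o[2]*k]; cv2.imwrite(f"pics/ov_{n}.png",J if n=="side" else cv2.resize(J,None,fx=1.25,fy=1.25))
E
```

```text
small [0.679, 0.0621, 0.046]
wing [0.6724, -0.0616, 0.046]
large [0.5466, 0.0661, 0.06]
short [0.5571, -0.0617, 0.042]
deep [0.4495, 0.0793, 0.08]
mid [0.4333, -0.0523, 0.053]
wingyaw -0.5326
oc [[0.6247, 0.3024, 0.014], [0.6257, 0.2069, 0.014], [0.3713, 0.2028, 0.014], [0.3688, 0.2968, 0.014]]
ob [0.4976, 0.2522, 0.014]
obyaw 0.019
rr [[0.4865, -0.163, 0.014], [0.4874, -0.3617, 0.014], [0.5874, -0.2627, 0.014], [0.3882, -0.2608, 0.014]]
rc [0.4874, -0.2621, 0.014]
rb [[0.5249, -0.1772, 0.014], [0.4486, -0.3432, 0.014]]
ryaw 1.1397
[np.float64(0.0955), np.float64(0.2545), np.float64(0.094), np.float64(0.256)]
0.19865161611505203 0.19917034114834117
```

View pics/ov_top.png

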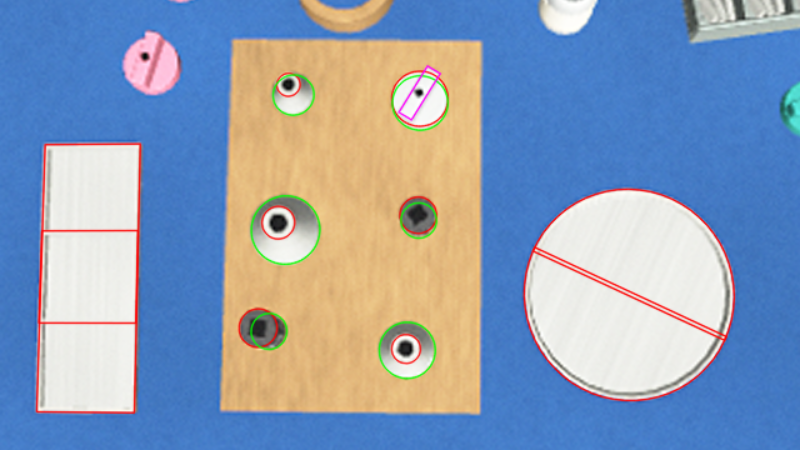

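View pics/ov_side.png

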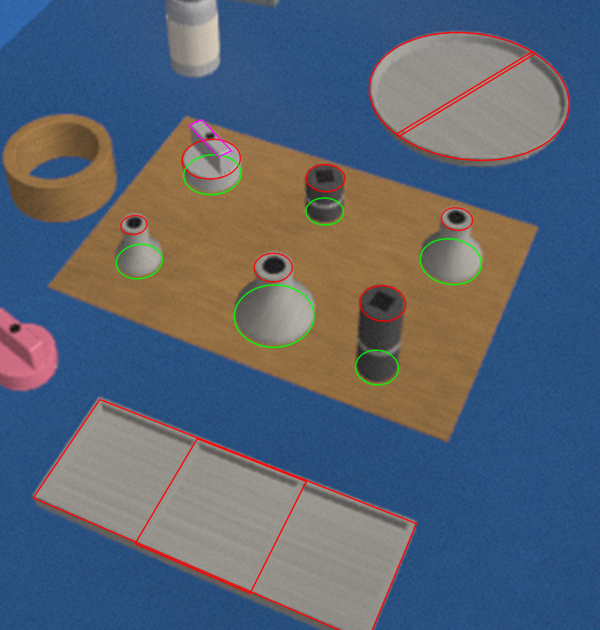

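The overlay fits all parts and trays in both views. The wing nut, at (419,97) in the top overlay, is worth a closer look, and so are the sockets.

```bash
python3 - <<'E'
import cv2,numpy as np
a=cv2.imread("pics/ov_top.png")[50:250,370:470]; b=cv2.imread("pics/ov_side.png")[105:235,170:360]
a=cv2.resize(a,None,fx=3,fy=3); b=cv2.resize(b,None,fx=2.6,fy=2.6)
o=np.zeros((600,300+b.shape[1],3),np.uint8); o[:,:300]=a; o[:b.shape[0],300:]=b; cv2.imwrite("pics/z1.png",o)
E
```

```text
(no output)
```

View pics/z1.png

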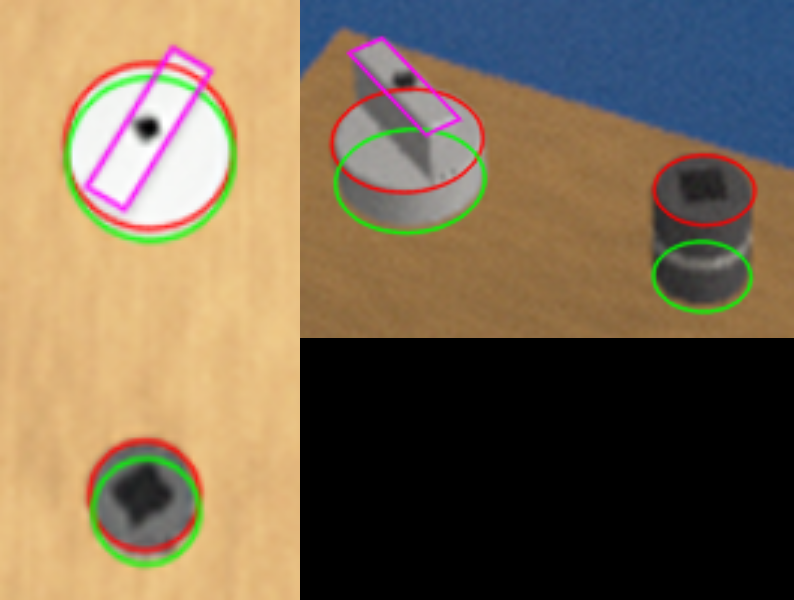

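Positions agree across both views to within about 2 mm. Now I check that all planned poses can be reached, then hover over the large cone to see where the fingertips really are.

```bash
cat > plan.py <<'E'
from geo import *
P=run()
def q(jaw):  # tool down, jaw axis at angle jaw in world
    psi=jaw+np.pi/2; return np.array([0,np.cos(psi/2),np.sin(psi/2),0])
def bay_r(s): a=P['ryaw']; return P['rc'][:2]+s*.047*np.array([-np.sin(a),np.cos(a)])
def bay_o(i): a=P['obyaw']; return P['ob'][:2]+i*.084*np.array([np.cos(a),np.sin(a)])
def ik(xy,z,jaw):
    best=None; q0=np.array(env.get_state()['qpos'])
    for k in(-1,0,1):
        j=kin.inverse_kinematics([xy[0],xy[1],z],q(jaw+k*np.pi))
        if j is not None:
            c=np.abs(np.array(j)-q0).max()
            if best is None or c<best[0]: best=(c,q(jaw+k*np.pi),np.array(j))
    return best
E
python3 - <<'E'
from plan import *
print(env.nose_length)
for nm,xy,jaw in [("large",P['large'],np.pi/2),("deep",P['deep'],np.pi/2),("small",P['small'],np.pi/2),("short",P['short'],np.pi/2),("wing",P['wing'],P['wingyaw']+np.pi/2),
   ("rA",bay_r(1),P['ryaw']),("rB",bay_r(-1),P['ryaw'])]+[(f"o{i}",bay_o(i),P['obyaw']+np.pi/2) for i in(-1,0,1)]:
    for z in (.10,.25):
        b=ik(xy,z,jaw); print(nm,np.round(xy[:2],4),z,None if b is None else b[2].round(2))
E
```

```text
0.0726
large [0.5466 0.0661] 0.1 [-0.64  0.62  0.53  2.03 -0.52  0.63 -1.33]
large [0.5466 0.0661] 0.25 [-0.87  0.44  0.83  1.95 -0.4   0.93 -1.41]
deep [0.4495 0.0793] 0.1 [-0.76  0.52  0.55  2.24 -0.56  0.51 -1.34]
deep [0.4495 0.0793] 0.25 [-0.62  0.19  0.35  2.13 -0.09  0.83  1.35]
small [0.679  0.0621] 0.1 [-0.62  0.83  0.67  1.7  -0.65  0.84 -1.23]
small [0.679  0.0621] 0.25 [-0.66  0.64  0.73  1.62 -0.47  1.06 -1.37]
short [ 0.5571 -0.0617] 0.1 [-0.41  0.64  0.54  2.   -0.53  0.64 -1.09]
short [ 0.5571 -0.0617] 0.25 [-0.77  0.56  1.07  1.93 -0.59  1.   -1.  ]
wing [ 0.6724 -0.0616] 0.1 [-0.64  1.02  1.05  1.73 -1.03  1.04 -1.31]
wing [ 0.6724 -0.0616] 0.25 [-0.72  0.92  1.27  1.66 -0.91  1.28 -1.37]
rA [ 0.4447 -0.2424] 0.1 [-0.38  0.83  1.05  2.15 -1.05  0.83 -0.65]
rA [ 0.4447 -0.2424] 0.25 [-0.46  0.44  1.08  2.05 -0.49  0.93 -1.11]
rB [ 0.5301 -0.2817] 0.1 [-0.31  0.94  1.05  1.93 -1.04  0.95 -0.74]
rB [ 0.5301 -0.2817] 0.25 [-0.34  0.64  1.06  1.84 -0.65  1.06 -1.03]
o-1 [0.4137 0.2506] 0.1 [-0.71  0.48  0.05  2.16 -0.04  0.5   0.96]
o-1 [0.4137 0.2506] 0.25 [-0.78  0.23  0.13  2.06 -0.04  0.85  0.95]
o0 [0.4976 0.2522] 0.1 [-0.63  0.56  0.07  1.99 -0.06  0.59  1.07]
o0 [0.4976 0.2522] 0.25 [-0.68  0.35  0.13  1.9  -0.06  0.9   1.06]
o1 [0.5816 0.2538] 0.1 [-0.56  0.65  0.07  1.8  -0.07  0.69  1.14]
o1 [0.5816 0.2538] 0.25 [-0.61  0.46  0.13  1.72 -0.07  0.97  1.14]
```

```bash
python3 - <<'E'
from plan import *
env.grip(0.050,60)
b=ik(P['large'],.20,np.pi/2); print(b[2].round(2)); 
env.reach([P['large'][0],P['large'][1],.20],b[1])
s=env.get_state(); print(s['time'],s['tcp_pos'],s['orientation'],s['opening'],s['force'],np.round(s['qpos'],2))
for n in("top","side"):
    p,d=camera(n); cv2.imwrite(f"pics/{n}1.png",p); np.save(f"{n}1.npy",d)
p=cv2.imread("pics/side1.png"); cv2.imwrite("pics/s1c.png",cv2.resize(p[180:370,230:440],None,fx=3,fy=3,interpolation=cv2.INTER_CUBIC))
E
```

```text
[-0.81  0.5   0.76  1.99 -0.46  0.83 -1.36]
2.9083 [0.54677097 0.06719886 0.19998182] [-2.36948614e-04  9.99999344e-01  1.12055662e-03  2.93446703e-05] 0.05033339749903213 [-0.75548014  0.38750747 -0.18989195] [-0.81  0.5   0.76  1.99 -0.46  0.83 -1.36]
```

View pics/side1.png

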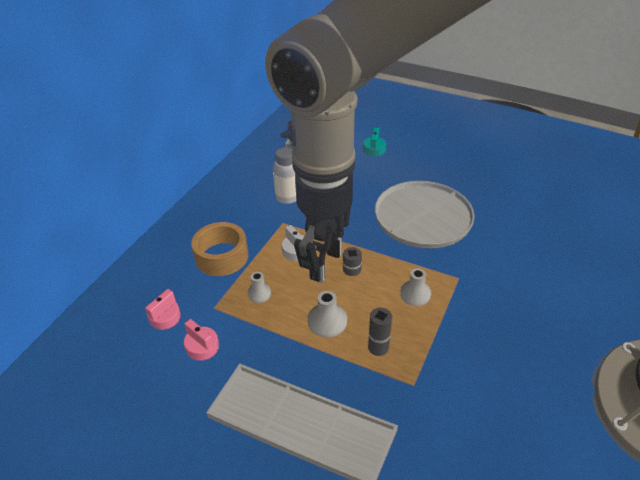

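View pics/s1c.png

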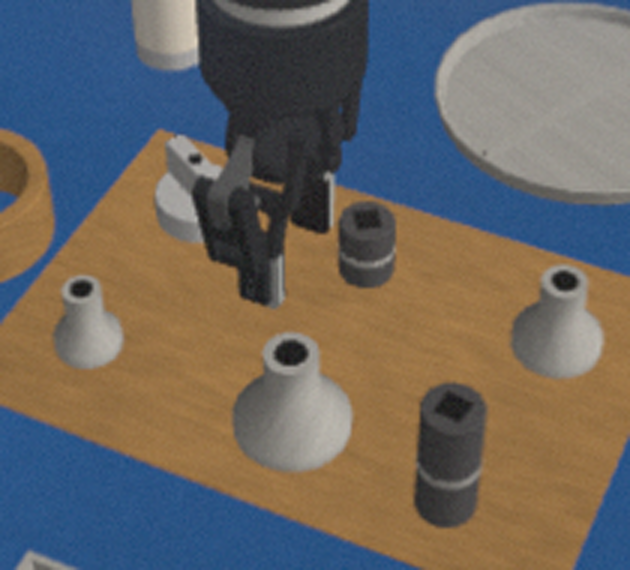

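The near fingertip's lower corners are at about (242,296) to (284,300) in the crop, and the far finger's bottom is at about (330,233). I compare these with the predicted projections.

```bash
python3 - <<'E'
from plan import *
for nose in (.060,.066,.0726,.08):
    for y in (.025,-.025):
        for dx in(.011,-.011):
            u=proj("side",[[.5467+dx,.0672+y,.2-nose]])[0]; print(nose,y,dx,((u-[230,180]+.5)*3-.5).round(0))
E
```

```text
0.06 0.025 0.011 [243. 276.]
0.06 0.025 -0.011 [284. 290.]
0.06 -0.025 0.011 [288. 212.]
0.06 -0.025 -0.011 [327. 224.]
0.066 0.025 0.011 [244. 285.]
0.066 0.025 -0.011 [284. 299.]
0.066 -0.025 0.011 [288. 220.]
0.066 -0.025 -0.011 [327. 233.]
0.0726 0.025 0.011 [244. 294.]
0.0726 0.025 -0.011 [285. 308.]
0.0726 -0.025 0.011 [288. 229.]
0.0726 -0.025 -0.011 [327. 242.]
0.08 0.025 0.011 [245. 304.]
0.08 0.025 -0.011 [285. 318.]
0.08 -0.025 0.011 [289. 240.]
0.08 -0.025 -0.011 [327. 253.]
```

```bash
cat > ops.py <<'E'
from plan import *
def st(msg=""):
    s=env.get_state(); print(msg,"t%.1f"%s['time'],np.round(s['tcp_pos'],4),"open %.4f"%s['opening'],"F",np.round(s['force'],1)); return s
def pick(xy,z,jaw,op,f=60,hov=None,lift=.26):
    xy=np.array(xy[:2]); env.grip(op,f)
    b=ik(xy,z+.1,jaw); env.reach([*xy,z+.1],b[1]); 
    env.movel([*xy,z],.12); st("at grasp")
    env.grip(0,f); st("gripped")
    s=env.get_state()['tcp_pos']; env.movel([s[0],s[1],lift],.15); env.dwell(.2); return st("lifted")
def place(xy,z,jaw,op,f=60,drop=.004,lift=.26):
    xy=np.array(xy[:2]); b=ik(xy,lift,jaw); env.reach([*xy,lift],b[1]); 
    zt=z+drop
    env.movel([*xy,zt+.012],.12); env.dwell(.3); st("above")
    h=env.movel([*xy,zt-.003],.02,stop_force=6); st(f"touch {h}")
    env.grip(op,f); env.dwell(.2)
    s=env.get_state()['tcp_pos']; env.movel([s[0],s[1],lift],.15); st("released")
def shot(tag):
    for n in("top","side"):
        p,d=camera(n); cv2.imwrite(f"pics/{n}_{tag}.png",p); np.save(f"{n}_{tag}.npy",d)
E
python3 - <<'E'
from ops import *
st()
pick(P['large'],.1095,np.pi/2,.060); shot("a")
p=cv2.imread("pics/side_a.png"); cv2.imwrite("pics/a.png",cv2.resize(p[100:370,200:470],None,fx=2,fy=2))
E
```

```text
t3.0 [0.5467 0.067  0.2   ] open 0.0498 F [-0.2 -0.  -0.8]
at grasp t4.5 [0.5471 0.066  0.1101] open 0.0600 F [-0.1  0.4  1. ]
gripped t4.9 [0.5471 0.0659 0.1104] open 0.0278 F [-1.4 -0.4  5.5]
lifted t6.2 [0.5468 0.0658 0.2593] open 0.0282 F [-0.5  0.2 -3.2]
```

View pics/a.png

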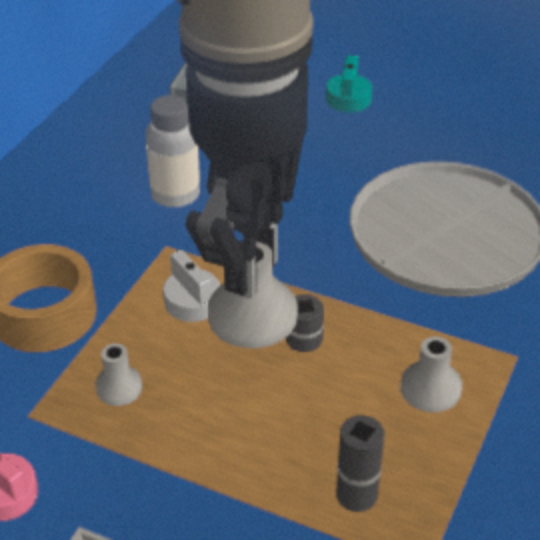

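The large cone is held upright at (253,300) in the crop. Its weight shows as about 3 N. Placing it now.

```bash
python3 - <<'E'
from ops import *
place(bay_r(-1),.1104,P['ryaw'],.060)
pick(P['deep'],.045+.0726,np.pi/2,.065); shot("b")
p=cv2.imread("pics/side_b.png"); cv2.imwrite("pics/b.png",cv2.resize(p[100:390,200:500],None,fx=2,fy=2))
E
```

```text
above t9.2 [ 0.5302 -0.2817  0.1267] open 0.0282 F [-0.2  0.6 -3.8]
touch True t9.8 [ 0.5299 -0.2817  0.1144] open 0.0279 F [-1.2 -0.4  4.5]
released t11.6 [ 0.5288 -0.2804  0.2591] open 0.0600 F [-0.6 -0.1  0.3]
at grasp t14.1 [0.4499 0.0791 0.118 ] open 0.0652 F [ 1.1 -0.6  1.2]
gripped t14.5 [0.4499 0.0794 0.1182] open 0.0325 F [-1.6 -1.2  5.3]
lifted t15.8 [0.4496 0.0792 0.2594] open 0.0323 F [-0.7 -0.3 -3.3]
```

View pics/b.png

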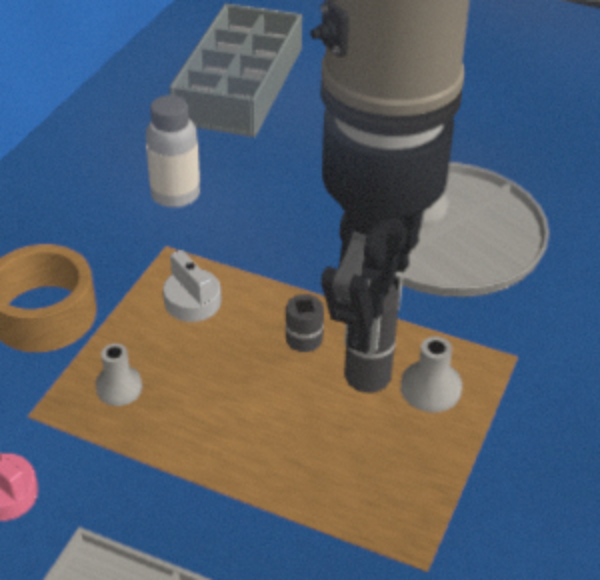

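The deep socket is held upright at (370,350), and its touch-down height was as expected. I place it, then check the van kit before starting the car kit.

```bash
python3 - <<'E'
from ops import *
place(bay_r(1),.1182,P['ryaw'],.062)
b=ik(P['small'],.25,np.pi/2); env.reach([*P['small'][:2],.25],b[1]); st(); shot("c")
o=np.hstack([cv2.resize(cv2.imread("pics/top_c.png")[245:350,340:445],(400,400)),cv2.resize(cv2.imread("pics/side_c.png")[160:260,365:490],(400,400))]); cv2.imwrite("pics/c.png",o)
E
```

```text
above t18.7 [ 0.4448 -0.2424  0.1345] open 0.0324 F [-0.1 -0.1 -3.2]
touch True t19.2 [ 0.4446 -0.2424  0.1223] open 0.0327 F [-0.4 -0.3  5.4]
released t20.9 [ 0.4437 -0.2414  0.2593] open 0.0619 F [-0.3  0.6 -0.2]
 t22.4 [0.6785 0.0593 0.2505] open 0.0620 F [-0.2  0.3  0.3]
```

View pics/c.png

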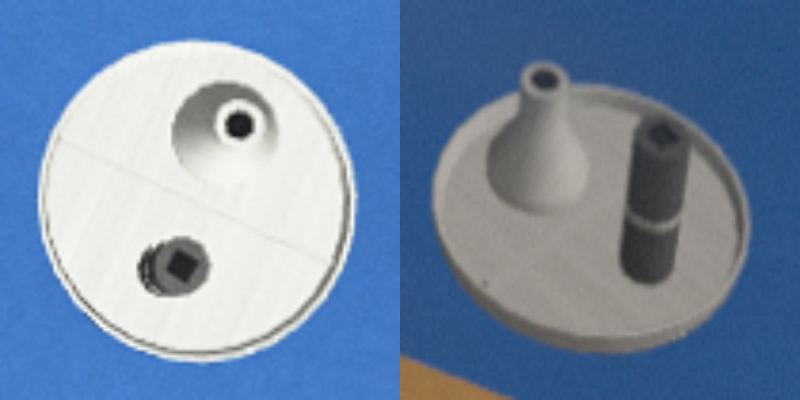

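The van kit stands upright. In the top half the cone is in its own bay at (225,130), and the deep socket is in the other at (178,266). Now the car kit, starting with the small cone and short socket.

```bash
python3 - <<'E'
from ops import *
J=P['obyaw']+np.pi/2
s=pick(P['small'],.0965,np.pi/2,.055)
assert .015<s['opening']<.026
place(bay_o(1),.0969,J,.055)
s=pick(P['short'],.0910,np.pi/2,.062); assert .027<s['opening']<.037; shot("d")
p=cv2.imread("pics/side_d.png"); cv2.imwrite("pics/d.png",cv2.resize(p[100:480,180:480],None,fx=1.5,fy=1.5))
E
```

```text
at grasp t24.0 [0.6796 0.0619 0.0974] open 0.0551 F [-0.2  0.1  0.6]
gripped t24.4 [0.6794 0.062  0.0974] open 0.0200 F [-1.4 -0.8  6. ]
lifted t25.9 [0.6791 0.0619 0.2592] open 0.0200 F [ 0.   0.3 -1.2]
above t28.4 [0.5817 0.2539 0.1132] open 0.0198 F [ 0.3 -0.1 -1.6]
touch True t29.0 [0.5816 0.2537 0.1014] open 0.0201 F [-0.6  0.2  5.6]
released t30.8 [0.5802 0.2536 0.259 ] open 0.0549 F [-0.3  0.4  0.8]
at grasp t33.3 [ 0.5576 -0.0619  0.0916] open 0.0617 F [ 0.3 -0.6 -0. ]
gripped t33.6 [ 0.5576 -0.0618  0.092 ] open 0.0321 F [-0.6  0.6  6.2]
lifted t35.1 [ 0.5573 -0.0618  0.2594] open 0.0320 F [ 0.4 -0.7 -1.3]
```

View pics/d.png

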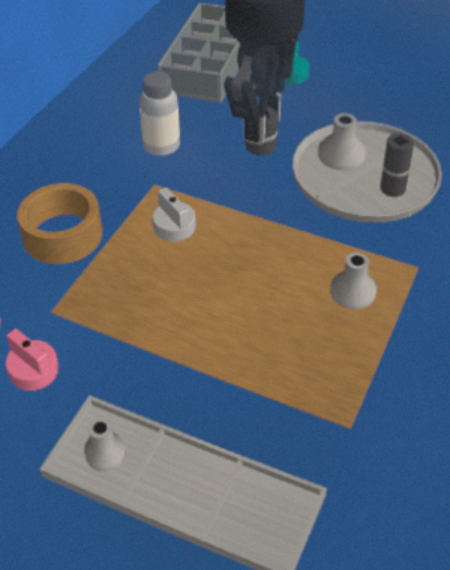

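The small cone is upright in its bay at (103,448), and the short socket is in the gripper at (262,135). Next I place the socket and pick the wing nut.

```bash
python3 - <<'E'
from ops import *
J=P['obyaw']+np.pi/2
place(bay_o(0),.0918,J,.058)
s=pick(P['wing'],.0960,P['wingyaw']+np.pi/2,.052); shot("e")
p=cv2.imread("pics/side_e.png"); cv2.imwrite("pics/e.png",cv2.resize(p[100:480,180:480],None,fx=1.5,fy=1.5))
E
```

```text
above t38.2 [0.4977 0.2524 0.1081] open 0.0323 F [-0.3  0.6 -2.3]
touch True t38.8 [0.4976 0.2522 0.096 ] open 0.0323 F [-1.3 -1.1  6.2]
released t40.6 [0.4964 0.252  0.2592] open 0.0580 F [-0.4 -1.   0.6]
at grasp t43.1 [ 0.6729 -0.062   0.0968] open 0.0522 F [ 0.3  0.3 -0.2]
gripped t43.6 [ 0.6727 -0.0617  0.0967] open 0.0127 F [-1.2  0.5  5.3]
lifted t45.0 [ 0.6725 -0.0616  0.2592] open 0.0128 F [ 0.1 -0.4 -1.3]
```

View pics/e.png

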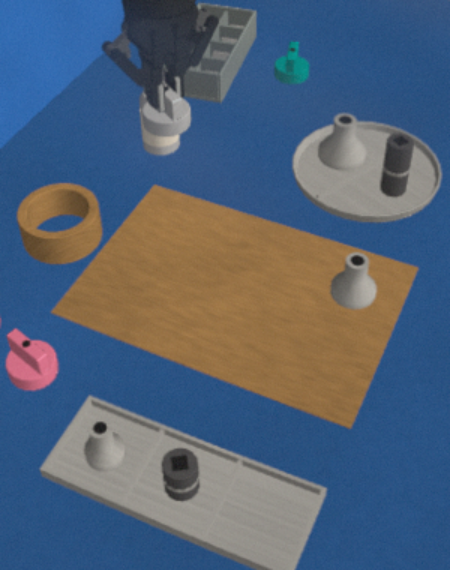

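The wing nut is held level at (166,110), and the short socket stands in the middle bay at (181,472). Placing the wing nut in the last bay, then backing off for a final check.

```bash
python3 - <<'E'
from ops import *
J=P['obyaw']+np.pi/2
place(bay_o(-1),.0967,J,.045)
env.goto_joints([-1.341,0.477,0.022,1.555,-0.011,1.109,-0.083]); st(); shot("f")
cv2.imwrite("pics/f1.png",cv2.resize(cv2.imread("pics/side_f.png")[100:480,110:500],None,fx=1.5,fy=1.5))
cv2.imwrite("pics/f2.png",cv2.resize(cv2.imread("pics/top_f.png")[130:360,140:510],None,fx=2.1,fy=2.1))
# where do part tops lie now, from depth
d=np.load("top_f.npy"); X=pc("top",d)
for nm,xy,h in(("large",bay_r(-1),.064),("deep",bay_r(1),.084),("small",bay_o(1),.05),("short",bay_o(0),.046),("wing",bay_o(-1),.05)):
    u=proj("top",[[*xy,h]])[0].round().astype(int); W=X[u[1]-1:u[1]+2,u[0]-1:u[0]+2].reshape(-1,3); print(nm,"expect",np.round([*xy,h],3),"seen z med",np.median(W[:,2]).round(3))
E
```

```text
above t48.3 [0.4137 0.2508 0.113 ] open 0.0128 F [-0.3  0.6 -1.8]
touch True t48.9 [0.4136 0.2505 0.1007] open 0.0128 F [-2.3 -0.4  7.5]
released t50.7 [0.4125 0.2503 0.2593] open 0.0452 F [ 0.2 -0.4  0.5]
 t52.3 [0.225  0.6362 0.3033] open 0.0453 F [0.5 0.3 0.2]
large expect [ 0.53  -0.282  0.064] seen z med 0.065
deep expect [ 0.445 -0.242  0.084] seen z med 0.086
small expect [0.582 0.254 0.05 ] seen z med 0.052
short expect [0.498 0.252 0.046] seen z med 0.049
wing expect [0.414 0.251 0.05 ] seen z med 0.052
```

View pics/f1.png

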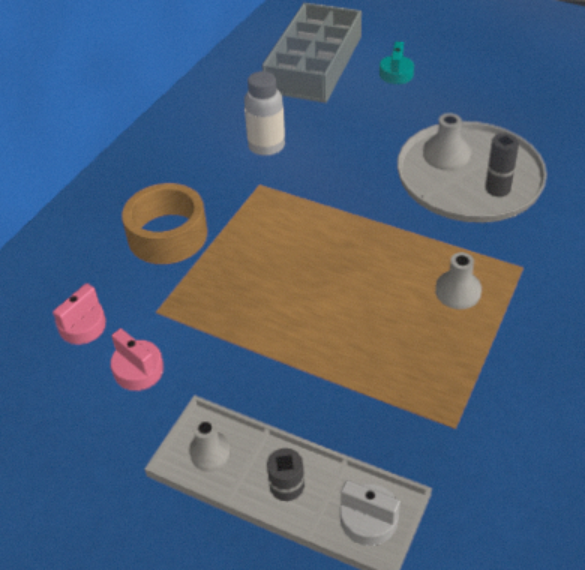

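View pics/f2.png

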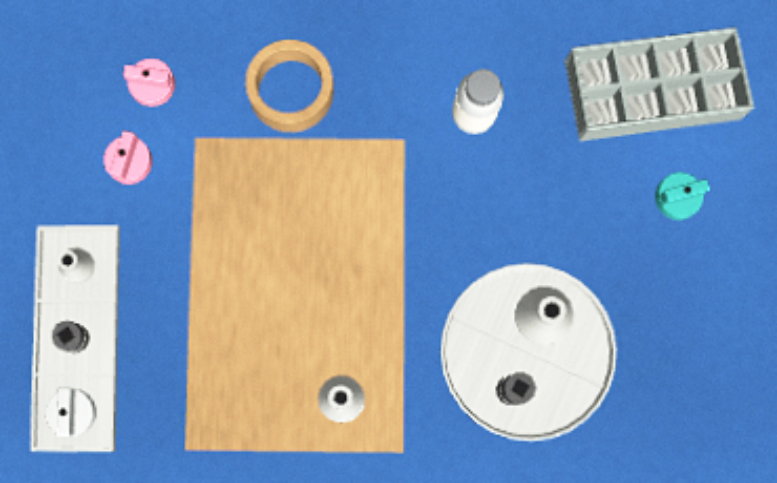

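All five parts stand upright in separate bays, at (73,263), (70,337), (69,411), (545,312) and (518,388) in the top crop. The middle cone, tape roll, spray can and look-alikes are where they were. Handing in.

```bash
python3 - <<'E'
from cell import env, job
job.job_done(); print(env.get_state()['time'])
E
```

```text
the job is handed in; nothing more can be done
the job is handed in; nothing more can be done
```

The job is done and handed in at about 52 s of the 120 s allowed. The hand-in reports no verdict.

- **Van kit, made up first:** the largest cone and the deep socket are in the two bays of the round tray.
- **Car kit, made up second:** the smallest cone, the short socket and the wing nut are in the three bays of the oblong tray.

**Last checks:**
- Both final pictures show all five parts upright, each in its own bay.
- The depth readings put the part tops at the expected heights, 1–3 mm high, which is about the calibration error.
- By eye, the middle-sized cone, tape roll, spray can and pink and turquoise look-alikes are where they started.
- The arm was clear of everything, and the forces I read at each grasp and touch-down stayed under about 8 N.

**Small disagreements:** the side camera's projections sat about 2 mm off the top camera's. The gripper's opening read 1–2 mm under the true diameters. Neither affected the result, and no check failed.

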